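# Trace the weld seam of a bracket with a crack probe

### The job

Take the orange crack probe out of its stand and run its sprung tip along the silvery weld seam on the green bracket's sloping face, from the white dot round the bend to the red dot, slowly (about 2 cm a second), keeping the tip lightly pressed on the seam and the probe square to the sloping face. Then hang the probe back in its stand, collar down on the stand, and let go. Leave the other things on the bench where they are.

Things in the scene. Friction and masses are not known exactly. Their poses are not given: they have to be found in the camera images.
- probe: hand-held pencil probe for finding cracks, standing in its stand. Origin at the end of the relaxed tip; z runs up along the probe. From the tip: thin brass plunger to 22 mm, steel cone to 40 mm, steel shaft 20 mm in diameter to 85 mm, black collar 36 mm in diameter from 85 to 91 mm, round orange handle 24 mm in diameter from 91 to 163 mm. 160 g.
- probe_grip (a point): point on the axis of the orange handle, 135 mm above the tip: where to grip it, fingers along the probe
- probe_tip (a point): end of the brass ball tip (ball 8 mm in diameter) on the sprung plunger; moves up the probe when pressed
- plunger (a joint): how far the sprung tip is pushed into the probe: 0 m free, 0.012 m fully in. It takes 0.6 N to start and 3 N to push it fully in.
- stand: fixed probe stand, 85 x 85 mm and 100 mm high, blue top plate 30 mm thick on two aluminium sides. Origin at the centre of its underside. The probe hangs in it, collar resting on the blue plate, tip 15 mm above the table.
- stand_hole (a point): centre of the hole's mouth in the top of the stand (100 mm up); hole 26 mm in diameter, through the blue plate, rim chamfered 3 mm
- bracket: fixed olive-green welded bracket, base plate 210 x 260 x 14 mm, origin at the centre of its underside. Its sloping face looks to its own -x side and up; behind the face, from 54 mm to 70 mm along its x, stands an upright round lug 167 mm high.
- face: the sloping face of the bracket, a plate 110 x 220 mm rising at 35 degrees. Origin at the centre of its upper surface (58 mm above the table); x points up the slope, y along the face, z square out of the face.
- seam_0 (a point): the white dot (18 mm), where the seam begins, a silvery weld bead 6 mm wide: 70 mm straight along the face, then a bend of 35 degrees up the slope and 52.5 mm straight. This point and the next ones lie on the face's surface, 17.5 mm apart along the bead; axes as the face's
- seam_1 (a point): a point on the seam, 17.5 mm along the bead from the white dot
- seam_2 (a point): a point on the seam, 35 mm along the bead from the white dot
- seam_3 (a point): a point on the seam, 52.5 mm along the bead from the white dot
- seam_4 (a point): the bend of the seam, 70 mm along the bead from the white dot
- seam_5 (a point): a point on the seam, 87.5 mm along the bead from the white dot
- seam_6 (a point): a point on the seam, 105 mm along the bead from the white dot
- seam_7 (a point): the red dot (18 mm), where the seam ends, 122.5 mm along the bead from the white dot
- ref_block: bystander: loose stepped aluminium reference block, 90 x 70 x 58 mm, origin under its centre
- wrench: bystander: loose steel wrench lying flat
- flange: bystander: loose green flange ring with a yellow-green neck, 90 mm in diameter, 34 mm high
- can: bystander: loose yellow can, 56 mm in diameter, 130 mm high
- cup: bystander: loose yellow plastic cup, 68 mm in diameter, 75 mm high
- caliper: bystander: loose caliper lying flat, about 200 mm long, 10 mm high
Things that resemble listed ones, but are neither listed nor needed, are in the scene too. Leave any brown, purple or turquoise look-alike of the probe alone.

How it is judged (in metres and radians):
On the way, in this order (a step that is already met when the one before it is completed fails the run):
1. the probe tip rests on the white dot, pressed on, square to the face and slow (distance between probe_tip and seam_0 below 0.008 m and contact force between probe and bracket above 0.15 N and angle between the z axis of probe and the z axis of face, either way round below 0.25 rad and linear speed of probe below 0.06 m/s), for 0.2 s.
2. the tip passes seam point 1, pressed on, square to the face and slow (distance between probe_tip and seam_1 below 0.008 m and contact force between probe and bracket above 0.15 N and angle between the z axis of probe and the z axis of face, either way round below 0.25 rad and linear speed of probe below 0.06 m/s), for 0.2 s.
3. the tip passes seam point 2, pressed on, square to the face and slow (distance between probe_tip and seam_2 below 0.008 m and contact force between probe and bracket above 0.15 N and angle between the z axis of probe and the z axis of face, either way round below 0.25 rad and linear speed of probe below 0.06 m/s), for 0.2 s.
4. the tip passes seam point 3, pressed on, square to the face and slow (distance between probe_tip and seam_3 below 0.008 m and contact force between probe and bracket above 0.15 N and angle between the z axis of probe and the z axis of face, either way round below 0.25 rad and linear speed of probe below 0.06 m/s), for 0.2 s.
5. the tip has reached the bend, pressed on, square to the face and slow (distance between probe_tip and seam_4 below 0.008 m and contact force between probe and bracket above 0.15 N and angle between the z axis of probe and the z axis of face, either way round below 0.25 rad and linear speed of probe below 0.06 m/s), for 0.2 s.
6. the tip passes seam point 5, pressed on, square to the face and slow (distance between probe_tip and seam_5 below 0.008 m and contact force between probe and bracket above 0.15 N and angle between the z axis of probe and the z axis of face, either way round below 0.25 rad and linear speed of probe below 0.06 m/s), for 0.2 s.
7. the tip passes seam point 6, pressed on, square to the face and slow (distance between probe_tip and seam_6 below 0.008 m and contact force between probe and bracket above 0.15 N and angle between the z axis of probe and the z axis of face, either way round below 0.25 rad and linear speed of probe below 0.06 m/s), for 0.2 s.
8. the tip has reached the red dot, pressed on, square to the face and slow (distance between probe_tip and seam_7 below 0.008 m and contact force between probe and bracket above 0.15 N and angle between the z axis of probe and the z axis of face, either way round below 0.25 rad and linear speed of probe below 0.06 m/s), for 0.2 s.
At the end, for the whole second after the job is handed in: the probe hangs at rest in its stand, released: within 8 mm of the stand's axis, its tip 15 mm (give or take 4 mm) above the stand's underside (collar on the blue plate), upright within 0.1 rad (horizontal distance between probe and stand below 0.008 m and z of probe in the frame of stand between 0.011 and 0.019 m and angle between probe's own z axis and vertical below 0.1 rad and linear speed of probe below 0.02 m/s); the robot touches nothing.
It fails at once if the probe is pressed or knocked against the bracket with more than 15 N (contact force between probe and bracket above 15 N).
It fails at once if another thing on the bench is moved by more than 25 mm (distance of any of ref_block, wrench, flange, can, cup, caliper from where it was at the start of the episode above 0.025 m).
It also fails if it takes over 72 s, if anything falls off the work surface, if the arm or the gripper's body presses on something with over 40 N, if the wrist force passes 120 N, or if a joint passes its speed limit or range.

### The arm

A 6-joint arm with a two-finger parallel gripper is mounted at the origin on the work surface. World frame = base frame: x ahead of the robot, y to its left, z up, the work surface at z = 0. Lengths are in m, angles in degrees, forces in N, time in s.
With the tool pointing down it reaches from about 0.375 to 0.9 m from the base axis. Payload 3.1 kg.
Tool frame: the origin (TCP) lies midway between the tips of the shut fingers; the grasp point (between the pads) lies 19 mm behind it; z points along the fingers, y is the line along which they close (so a half turn about z gives the same grasp; the last joint's range is limited). The gripper opens to 87 mm and grips with 3 to 60 N. Pads are 19 mm wide; open, the fingers measure 117 mm over their backs; the gripper's body (75 mm by 190 mm) begins 51 mm behind the grasp point.
Start: joints at [61.851, 30.224, 82.088, -0, 67.689, -10.227], TCP at [0.192, 0.595, 0.223] pointing down, gripper open.
Joint ranges: [-176.69, 176.69], [-43.24, 126.21], [12.49, 139.97], [-82, 262], [0, 151.66], [-163.58, 163.58]. Speed limits (degrees/s): [159.86, 159.86, 180, 180, 180, 180].

### API

Orientations are given as a 3x3 rotation matrix whose columns are the frame's x, y, z axes.
In Python, from rig import read_state, capture, camera_info, hand_in gives the robot as it stands.
- The arm moves only by the tool drive_tool, never from a script. Its argument "motion" is a list of rows, each a list of 2 entries, a list of its own where there are three numbers: the shift along the tool's x, y, z in mm, then the turn, a rotation vector about the tool's x, y, z in rad. A call has 1 to 5 rows; each row shifts and turns the commanded pose from where the row before left it, along the tool's axes as they then stand; what a row does not reach is not made up. A row lasts 1/10 s, in which the tool goes at most 50 mm and 8.59 degrees, less where a joint would pass 70% of its speed; a pose out of reach is approached as far as the arm can. A call is refused whole if a number of a shift passes 50 or a number of a turn 0.15, either way. A call with a gripper value outside its range is refused whole. "gripper" is the opening, from 0 (shut) to 1 (fully open), set as the call begins (left out, the last holds). The fingers move at their own pace and stop on an object; the grip force is fixed at half the most. Time passes only in rows, so rows that do not move let the fingers close. It gives the time, the measured TCP pose, the force, the opening and the grip force at its end, in the units of the state.
- read_state(): the state, without advancing time (a new reading comes with each control period).
- capture(name): name is "scene" or "top"; returns the picture (400x640x3 uint8, red, green, blue); there is no depth.
- camera_info(name): a dict with "fovy" (degrees; the focal length in pixels is half the picture's height over the tangent of half this angle, whatever the lens; pixels are square), "cx", "cy" (the principal point, pixels), "k1" (the pictures are not rectified: a ray, as slopes to the right and down, at radius r is drawn at 1 + k1 r^2 times it, then the intrinsics apply), "xyz" and "orientation" of the camera in the world. Camera axes: x right, y down, z forward; pixel columns grow to the right and rows downward; lengths in m; the calibration is good to about 2 mm. A picture is of the moment at which its call begins. camera_info takes no time and is no camera call.
- hand_in(): hands the job in; it is judged then, once.
The state is a dict: "time_s": time; "joint_positions": joint angles; "qvel": joint speeds; "tau": joint torques, N m; "position": TCP position; "tcp_rot": TCP orientation; "force": force on the tool from outside, world axes, zero at the start; "moment": the same for the moment, N m; "opening": opening from 0.0 (shut) to 1.0 (fully open); "grasp_force": force on a finger pad.
Only numpy, scipy, OpenCV 4.12 (cv2) and the standard library are available. Lean on these libraries where they do the work, as an engineer would, in place of code of your own. Each camera call takes 0.05 s, during which the arm holds its last target. There are 200 camera calls.

## Working session

There is one attempt and no reset: what is moved stays moved. The work goes in short steps, Python scripts to look and compute and a tool call to move; the robot and the scene stay as the last step left them, time stands still between calls to the robot, and variables do not carry over. Pictures are saved under pics/ and viewed, at most 10 in all, crops included, and the job is handed in when it is done.

Besides the shell and the picture viewer there is one more tool, called after "Emit:" as name(argument=value, ...), one argument or row to a line, values as JSON. drive_tool: Moves the arm, as the interface text tells. Its arguments: {"type":"object","properties":{"motion":{"type":"array","items":{"type":"array"}},"gripper":{"type":"number"}},"required":["motion"]}

```bash
mkdir -p pics; cat > h.py <<'E'
import numpy as np, cv2
from rig import *
def save(n,f):
    im=capture(n); cv2.imwrite(f,im[:,:,::-1]); return im
def ray(n,u,v):
    c=camera_info(n); f=200/np.tan(np.radians(c['fovy']/2))
    K=np.array([[f,0,c['cx']],[0,f,c['cy']],[0,0,1.]])
    p=cv2.undistortPoints(np.array([[[u,v]]],float),K,np.array([c['k1'],0,0,0,0.]),).ravel()
    # k1 applied on undistorted radius: same as OpenCV
    d=np.array(c['orientation'])@np.array([p[0],p[1],1]); return np.array(c['xyz']),d
def atz(n,u,v,z):
    o,d=ray(n,u,v); return o+d*(z-o[2])/d[2]
def proj(n,P):
    c=camera_info(n); f=200/np.tan(np.radians(c['fovy']/2))
    q=np.array(c['orientation']).T@(np.array(P)-c['xyz']); s=q[:2]/q[2]; s=s*(1+c['k1']*(s@s))
    return s*f+[c['cx'],c['cy']]
def tri(u1,u2):
    a,d=ray('scene',*u1); b,e=ray('top',*u2); d/=np.linalg.norm(d); e/=np.linalg.norm(e)
    s=np.linalg.lstsq(np.c_[d,-e],b-a,rcond=None)[0]; p,q=a+s[0]*d,b+s[1]*e
    return (p+q)/2,np.linalg.norm(p-q)
E
python3 - <<'E'
from h import *
save('scene','pics/s0.png');save('top','pics/t0.png')
for n in('scene','top'):print(camera_info(n))
print(read_state())
E
```

```text
{'fovy': 49.92574471629499, 'cx': 319.5766939570649, 'cy': 204.97109024084628, 'k1': 0.02048577422285357, 'xyz': array([ 1.17270674, -0.70556368,  0.7868384 ]), 'orientation': array([[ 0.72556358,  0.38134908, -0.57282665],
       [ 0.68815053, -0.40512369,  0.60193326],
       [-0.00251895, -0.83093181, -0.55636857]])}
{'fovy': 51.2930677128634, 'cx': 317.70514139647065, 'cy': 198.41862388789443, 'k1': 0.013856281675583738, 'xyz': array([ 0.36923815, -0.01282962,  1.22710245]), 'orientation': array([[-0.01054641, -0.99034039,  0.13825589],
       [-0.99968999,  0.01356106,  0.02088103],
       [-0.02255422, -0.13799281, -0.99017639]])}
{'time_s': 0.1, 'joint_positions': array([ 6.18517867e+01,  3.02743027e+01,  8.21478142e+01,  1.64402640e-04,
        6.76875950e+01, -1.02270474e+01]), 'qvel': array([-0.0946708 , -0.08703563, -0.18153853,  0.0331522 , -0.01470401,
       -0.00714197]), 'tau': array([-5.10446553e-04, -4.40986741e+01, -1.77150249e+01,  6.35060482e-02,
        5.34101960e-02, -3.72834188e-05]), 'position': array([0.19198035, 0.59411405, 0.22166919]), 'tcp_rot': array([[-9.51480306e-01,  3.07708315e-01, -9.05670095e-04],
       [ 3.07709457e-01,  9.51478872e-01, -1.68711264e-03],
       [ 3.42587372e-04, -1.88393770e-03, -9.99998167e-01]]), 'force': array([ 0.77353746, -0.34307708,  0.04048587]), 'moment': array([-0.01384736, -0.03474904,  0.03767724]), 'grasp_force': 0.0, 'opening': 1.0006814510396331}
```

View pics/s0.png

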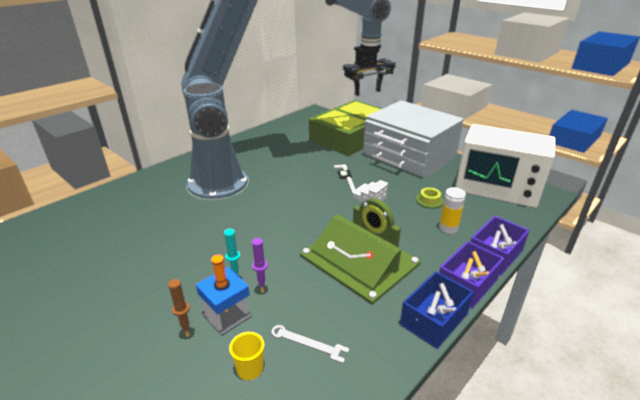

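View pics/t0.png

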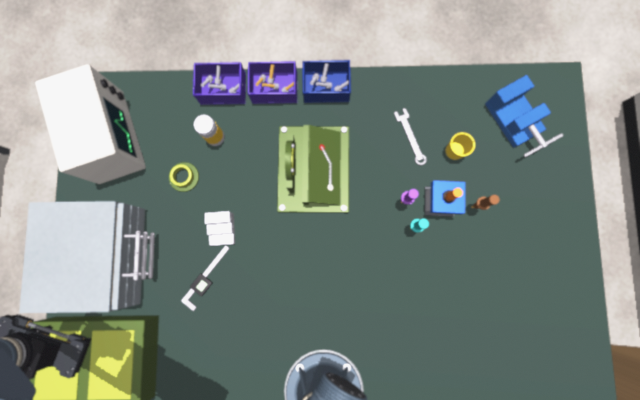

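The scene view shows the orange probe's top at (218,260) in the blue stand, and the bracket's white dot at (331,245) and red dot at (369,255). In the top view the probe's top is at (457,193), and the dots are at (331,187) and (322,147). Next I'll take crops to refine these.

```bash
python3 - <<'E'
import cv2,numpy as np
s=cv2.imread('pics/s0.png');t=cv2.imread('pics/t0.png')
up=lambda im,x,y,w,h,k:cv2.resize(im[y:y+h,x:x+w],None,fx=k,fy=k,interpolation=cv2.INTER_CUBIC)
a=np.hstack([up(s,170,220,80,120,5),up(t,400,170,80,60,5)[:300],] ) if 0 else None
c=np.zeros((600,800,3),np.uint8)
c[:300,:400]=up(s,190,245,80,60,5); c[:300,400:]=up(t,410,165,80,60,5)
c[300:,:400]=up(s,295,190,130,100,4)[:300,:400] if 0 else up(s,310,215,80,60,5)
c[300:,400:]=up(t,300,135,80,60,5)
cv2.imwrite('pics/c0.png',c)
def blob(im,n,x,y,w,h,f):
    r=im[y:y+h,x:x+w].astype(float); m=f(r[...,2],r[...,1],r[...,0]); 
    k,l,st,ce=cv2.connectedComponentsWithStats(m.astype(np.uint8))
    for i in range(1,k):
        if st[i,4]>4: print(n,ce[i]+[x,y],st[i]+[x,y,0,0,0])
red=lambda r,g,b:(r>130)&(g<.62*r)&(b<.62*r)
wh=lambda r,g,b:(r>170)&(g>170)&(b>150)
blob(s,'s red',355,240,30,30,red);blob(t,'t red',310,135,30,30,red)
blob(s,'s wh',295,190,130,115,wh);blob(t,'t wh',270,120,90,100,wh)
ora=lambda r,g,b:(r>150)&(g>60)&(g<170)&(b<80)
blob(s,'s or',205,250,30,50,ora);blob(t,'t or',435,180,35,30,ora)
blu=lambda r,g,b:(b>120)&(r<80)
blob(s,'s bl',190,255,70,60,blu);blob(t,'t bl',420,170,60,60,blu)
E
```

```text
s red [369.53571429 254.5       ] [367 251   6   8  28]
t red [321.27777778 146.33333333] [319 144   6   6  18]
s wh [363.37362637 191.40659341] [352 190  28   6  91]
s wh [384.6 212.8] [384 212   2   3   5]
s wh [344.26143791 250.5620915 ] [327 241  43  17 153]
s wh [305.71428571 249.92857143] [303 248   7   5  28]
s wh [414.40740741 258.92592593] [412 257   6   5  27]
s wh [372.38888889 293.5       ] [369 291   8   6  36]
t wh [283.69444444 128.97222222] [281 126   7   7  36]
t wh [343.675 129.15 ] [340 126   8   7  40]
t wh [328.67567568 173.05405405] [323 150  11  41 111]
t wh [310.54171563 198.60282021] [278 169  70  43 851]
t wh [288.6 183.6] [287 182   4   4  15]
s or [219.32735426 272.78475336] [212 259  15  28 223]
t or [453.16666667 194.5       ] [452 192   4   6   6]
s bl [232.11627907 257.89534884] [226 255  14  11  86]
s bl [222.90787402 291.58897638] [ 196  268   54   46 1270]
t bl [439.86153846 204.61538462] [432 181  31  33  65]
t bl [446.45454545 201.36363636] [443 198   9   6  11]
t bl [420.4 228.2] [420 227   2   3   5]
```

View pics/c0.png

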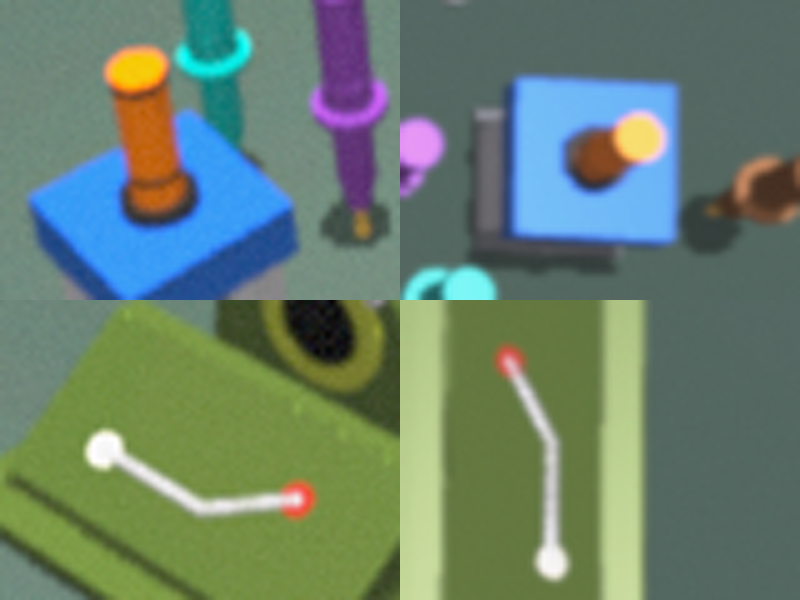

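```bash
cat > fit.py <<'E'
from h import *
from scipy.optimize import least_squares
A=np.radians(35)
Rz=lambda a:np.array([[np.cos(a),-np.sin(a),0],[np.sin(a),np.cos(a),0],[0,0,1]])
Ry=lambda a:np.array([[np.cos(a),0,np.sin(a)],[0,1,0],[-np.sin(a),0,np.cos(a)]])
Rf=lambda yaw:Rz(yaw)@Ry(-A)
def seam(d,sg=-1):
    d=np.asarray(d,float)[:,None]; a=np.minimum(d,.07); b=np.maximum(d-.07,0)
    return np.hstack([b*np.sin(A),sg*(a+b*np.cos(A)),0*d])
S=[(330.4,244.4),(350.2,256.2),(369.0,254.2)];T=[(329.8,187),(330,163.2),(321.4,146.6)]
def model(p): return p[:3]+seam([0,.07,.1225])@Rf(p[3]).T
def res(p):
    M=model(p); return np.ravel([proj('scene',m)-u for m,u in zip(M,S)]+[proj('top',m)-u for m,u in zip(M,T)])
E
python3 - <<'E'
from fit import *
for a,b in zip(S,T): print('tri',tri(a,b))
r=least_squares(res,[.45,-.03,.06,np.pi/2]); print(r.x,np.degrees(r.x[3]),r.fun.round(2)); np.save('br.npy',r.x)
print('cap',tri((217,258.6),(457.4,192.2)),'cap@.178',atz('scene',217,258.6,.178),atz('top',457.4,192.2,.178))
for u in[(432.4,179.8),(465.4,181.6),(464.8,213.2),(431.4,212.)]:print('st',atz('top',*u,.1))
for x,y in[(190,112),(295,208),(30,200)]:print('st s',atz('scene',190+x/5-.4,245+y/5-.4,.1))
for u in[(283.7,129),(343.7,129.15)]:print('bolt',atz('top',*u,.017))
for u in[(305.7,249.9),(414.4,258.9),(372.4,293.5)]:print('bolt s',atz('scene',*u,.017))
E
```

```text
tri (array([ 0.56580753, -0.02386505,  0.04695671]), np.float64(0.0023590578098143847))
tri (array([ 0.63608058, -0.02493032,  0.04687353]), np.float64(0.0009267244183738856))
tri (array([ 0.68008744, -0.00155997,  0.06518473]), np.float64(0.003071615871859209))
[ 0.56614048 -0.02392701  0.04727908  1.55196414] 88.92099516936268 [ 0.51 -0.08  0.12 -0.08  0.46 -0.03  0.32  0.15  0.22  0.06  0.32  0.61]
cap (array([ 0.526375  , -0.34556059,  0.17562224]), np.float64(0.0025702360133347565)) cap@.178 [ 0.52791544 -0.34785251  0.178     ] [ 0.52674591 -0.34372914  0.178     ]
st [ 0.57363305 -0.30271445  0.1       ]
st [ 0.56731353 -0.3915089   0.1       ]
st [ 0.48100051 -0.38481428  0.1       ]
st [ 0.4853761  -0.29577425  0.1       ]
st s [ 0.48858424 -0.30259086  0.1       ]
st s [ 0.57482156 -0.30869933  0.1       ]
st s [ 0.48402349 -0.3870493   0.1       ]
bolt [0.7504058  0.11276284 0.017     ]
bolt [ 0.74677494 -0.06745963  0.017     ]
bolt s [ 0.50673555 -0.06237045  0.017     ]
bolt s [0.74755669 0.11288119 0.017     ]
bolt s [ 0.74400564 -0.06757957  0.017     ]
```

```bash
cat > plan.py <<'E'
from fit import *
from scipy.spatial.transform import Rotation as Ro
from scipy.linalg import logm,expm
def T(R,p): M=np.eye(4);M[:3,:3]=R;M[:3,3]=p;return M
def cur():
    s=read_state(); return T(np.array(s['tcp_rot']),s['position'])
def plan(wps,start=None):
    """wps: list of (T,nrows); print one identical row per segment, rounded, carried forward"""
    C=cur() if start is None else start
    for W,n in wps:
        X=expm(np.real(logm(np.linalg.inv(C)@W))/n)
        sh=np.round(X[:3,3]*1000,1); tu=np.round(Ro.from_matrix(X[:3,:3]).as_rotvec(),3)
        st=T(Ro.from_rotvec(tu).as_matrix(),sh/1000)
        for _ in range(n): C=C@st
        e=C[:3,3]-W[:3,3]
        print(n,'x',[[float(v) for v in sh],[float(v) for v in tu]],'->',C[:3,3].round(4),'err mm',np.round(e*1000,1))
    return C
def down(a): # tool down, tool y at azimuth a deg
    a=np.radians(a); y=np.array([np.cos(a),np.sin(a),0]); z=np.array([0,0,-1.]); return np.c_[np.cross(y,z),y,z]
E
python3 - <<'E'
from plan import *
w=[]
for i in range(1,6):
    th=np.radians(72.1-105.3*i/5); w.append((T(down(72.1*(1-i/5)),[.628*np.cos(th),.628*np.sin(th),.222+.013*i]),5))
plan(w)
E
```

```text
5 x [[-45.8, -3.1, -2.7], [-0.0, -0.0, 0.05]] -> [0.395  0.4883 0.2352] err mm [0.2 0.  0.2]
5 x [[-45.1, -9.2, -2.6], [-0.0, 0.0, 0.051]] -> [0.5438 0.3135 0.2483] err mm [-0.2 -0.3  0.3]
5 x [[-43.8, -14.1, -2.5], [-0.0, 0.0, 0.05]] -> [0.6206 0.0973 0.2611] err mm [ 0.2 -0.1  0.1]
5 x [[-41.8, -19.2, -2.5], [-0.0, 0.0, 0.05]] -> [ 0.6143 -0.132   0.274 ] err mm [0.4 0.  0. ]
5 x [[-39.3, -24.0, -2.5], [-0.0, 0.0, 0.051]] -> [ 0.5255 -0.3438  0.2869] err mm [ 0.   0.1 -0.1]
```

Emit:
drive_tool(
  motion=[
    [[-45.8,-3.1,-2.7],[0,0,0.05]],
    [[-45.8,-3.1,-2.7],[0,0,0.05]],
    [[-45.8,-3.1,-2.7],[0,0,0.05]],
    [[-45.8,-3.1,-2.7],[0,0,0.05]],
    [[-45.8,-3.1,-2.7],[0,0,0.05]],
  ],
  gripper=1,
)

```text
time_s: 0.6
position: [0.3967, 0.4878, 0.2356]
tcp_rot: [[-0.845, 0.535, -0.001], [0.535, 0.845, -0.0], [0.0, -0.001, -1.0]]
force: [0.5, 0.9, -0.7]
opening: 1.004
grasp_force: 0.0
```

Emit:
drive_tool(
  motion=[
    [[-45.1,-9.2,-2.6],[0,0,0.051]],
    [[-45.1,-9.2,-2.6],[0,0,0.051]],
    [[-45.1,-9.2,-2.6],[0,0,0.051]],
    [[-45.1,-9.2,-2.6],[0,0,0.051]],
    [[-45.1,-9.2,-2.6],[0,0,0.051]],
  ],
)

```text
time_s: 1.1
position: [0.5449, 0.3124, 0.2486]
tcp_rot: [[-0.682, 0.731, -0.001], [0.731, 0.682, -0.0], [0.0, -0.001, -1.0]]
force: [-0.4, 0.6, -0.6]
opening: 1.002
grasp_force: 0.0
```

Emit:
drive_tool(
  motion=[
    [[-43.8,-14.1,-2.5],[0,0,0.05]],
    [[-43.8,-14.1,-2.5],[0,0,0.05]],
    [[-43.8,-14.1,-2.5],[0,0,0.05]],
    [[-43.8,-14.1,-2.5],[0,0,0.05]],
    [[-43.8,-14.1,-2.5],[0,0,0.05]],
  ],
)

```text
time_s: 1.6
position: [0.6212, 0.0959, 0.2611]
tcp_rot: [[-0.48, 0.877, -0.001], [0.877, 0.48, 0.0], [0.0, -0.001, -1.0]]
force: [-0.1, -0.0, -0.1]
opening: 0.998
grasp_force: 0.0
```

Emit:
drive_tool(
  motion=[
    [[-41.8,-19.2,-2.5],[0,0,0.05]],
    [[-41.8,-19.2,-2.5],[0,0,0.05]],
    [[-41.8,-19.2,-2.5],[0,0,0.05]],
    [[-41.8,-19.2,-2.5],[0,0,0.05]],
    [[-41.8,-19.2,-2.5],[0,0,0.05]],
  ],
)

```text
time_s: 2.1
position: [0.6142, -0.1333, 0.2736]
tcp_rot: [[-0.248, 0.969, -0.001], [0.969, 0.248, 0.0], [0.001, -0.001, -1.0]]
force: [0.3, 0.4, -0.3]
opening: 1.001
grasp_force: 0.0
```

Emit:
drive_tool(
  motion=[
    [[-39.3,-24,-2.5],[0,0,0.051]],
    [[-39.3,-24,-2.5],[0,0,0.051]],
    [[-39.3,-24,-2.5],[0,0,0.051]],
    [[-39.3,-24,-2.5],[0,0,0.051]],
    [[-39.3,-24,-2.5],[0,0,0.051]],
  ],
)

```text
time_s: 2.6
position: [0.5247, -0.3449, 0.286]
tcp_rot: [[0.004, 1.0, -0.001], [1.0, -0.004, 0.001], [0.001, -0.001, -1.0]]
force: [0.4, -0.0, 0.5]
opening: 0.997
grasp_force: 0.0
```

Emit:
drive_tool(
  motion=[
    [[0,0,0],[0,0,0]],
    [[0,0,0],[0,0,0]],
    [[0,0,0],[0,0,0]],
  ],
)

```text
time_s: 2.9
position: [0.5259, -0.3421, 0.2861]
tcp_rot: [[0.001, 1.0, -0.001], [1.0, -0.001, 0.001], [0.001, -0.001, -1.0]]
force: [0.5, 0.2, 0.9]
opening: 1.002
grasp_force: 0.0
```

```bash
python3 - <<'E'
from plan import *
print(cur().round(4),read_state()['time_s'],read_state()['joint_positions'].round(1),read_state()['force'])
im=save('scene','pics/s1.png');c=np.zeros((600,800,3),np.uint8)
im=im[:,:,::-1]; t=save('top','pics/t1.png')[:,:,::-1]
c[:,:400]=cv2.resize(im[190:310,180:260],(400,600),interpolation=3);c[:,400:]=cv2.resize(t[140:260,410:490],(400,600),interpolation=3)
cv2.imwrite('pics/c1.png',c)
plan([(T(down(0),[.5275,-.346,.19]),4),(T(down(0),[.5275,-.346,.131]),5)])
E
```

```text
[[ 1.100e-03  1.000e+00 -6.000e-04  5.259e-01]
 [ 1.000e+00 -1.100e-03  1.400e-03 -3.421e-01]
 [ 1.400e-03 -6.000e-04 -1.000e+00  2.861e-01]
 [ 0.000e+00  0.000e+00  0.000e+00  1.000e+00]] 2.9 [-43.3  26.9  77.3   0.   75.8 -43.2] [0.50277061 0.24617528 0.87777118]
4 x [[-1.1, 0.3, 24.1], [-0.0, -0.0, 0.0]] -> [ 0.5275 -0.346   0.1899] err mm [-0.  -0.  -0.1]
5 x [[-0.0, 0.0, 11.8], [-0.0, -0.0, 0.0]] -> [ 0.5274 -0.346   0.1309] err mm [-0.1  0.  -0.1]
```

View pics/c1.png

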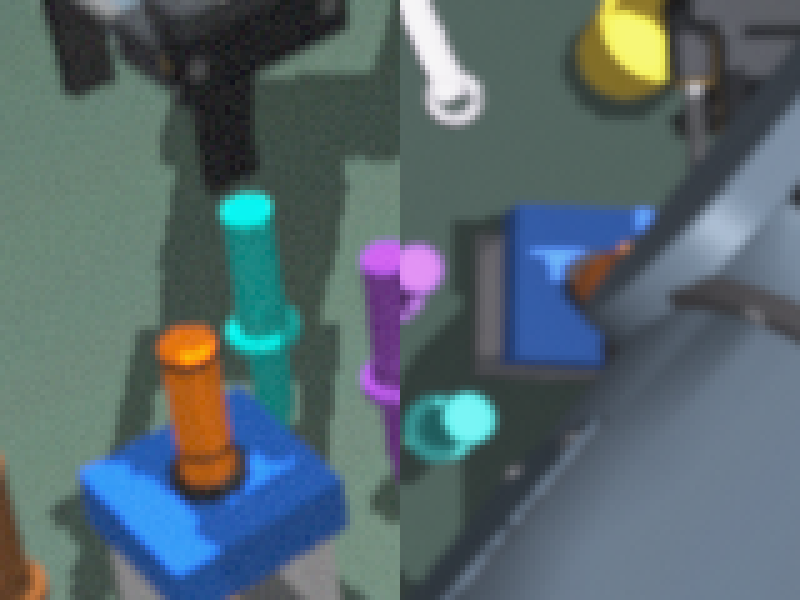

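The scene crop shows the open fingers straddling the area above the orange cap, at crop (188,345), and nothing blocks the way down. Now I'll descend and grip.

Emit:
drive_tool(
  motion=[
    [[-1.1,0.3,24],[0,0,0]],
    [[-1.1,0.3,24],[0,0,0]],
    [[-1.1,0.3,24],[0,0,0]],
    [[-1.1,0.3,24],[0,0,0]],
    [[0,0,0],[0,0,0]],
  ],
)

```text
time_s: 3.5
position: [0.5257, -0.3445, 0.187]
tcp_rot: [[-0.0, 1.0, -0.006], [1.0, 0.0, 0.006], [0.006, -0.006, -1.0]]
force: [0.5, 0.0, 0.6]
opening: 0.999
grasp_force: 0.0
```

Emit:
drive_tool(
  motion=[
    [[0,0,12],[0,0,0]],
    [[0,0,12],[0,0,0]],
    [[0,0,12],[0,0,0]],
    [[0,0,12],[0,0,0]],
    [[0,0,12],[0,0,0]],
  ],
)

```text
time_s: 4.0
position: [0.5269, -0.3478, 0.1297]
tcp_rot: [[0.002, 1.0, 0.0], [1.0, -0.002, -0.0], [-0.0, 0.0, -1.0]]
force: [-0.1, 0.0, 0.7]
opening: 0.998
grasp_force: 0.0
```

Emit:
drive_tool(
  motion=[
    [[0,0,0],[0,0,0]],
    [[0,0,0],[0,0,0]],
  ],
)

```text
time_s: 4.2
position: [0.5268, -0.3477, 0.1301]
tcp_rot: [[0.002, 1.0, -0.0], [1.0, -0.002, 0.001], [0.001, -0.0, -1.0]]
force: [-0.1, 0.9, -0.1]
opening: 1.0
grasp_force: 0.0
```

```bash
python3 - <<'E'
from plan import *
print(cur().round(4))
im=save('scene','pics/s2.png')[:,:,::-1]
c=cv2.resize(im[210:330,170:290],(600,600),interpolation=3)
for P in([.5275,-.346,.131],[.5275,-.346,.106],[.5275,-.346,.178]):
    u=(proj('scene',P)-[170,210]+.5)*5; print(u); cv2.circle(c,tuple(int(v) for v in u),3,(255,255,255),-1)
cv2.imwrite('pics/c2.png',c)
E
```

```text
[[ 2.200e-03  1.000e+00 -5.000e-04  5.268e-01]
 [ 1.000e+00 -2.200e-03  5.000e-04 -3.477e-01]
 [ 5.000e-04 -5.000e-04 -1.000e+00  1.301e-01]
 [ 0.000e+00  0.000e+00  0.000e+00  1.000e+00]]
[254.7361071  324.09010122]
[261.9719195  365.45707043]
[240.52480853 242.98800218]
```

View pics/c2.png

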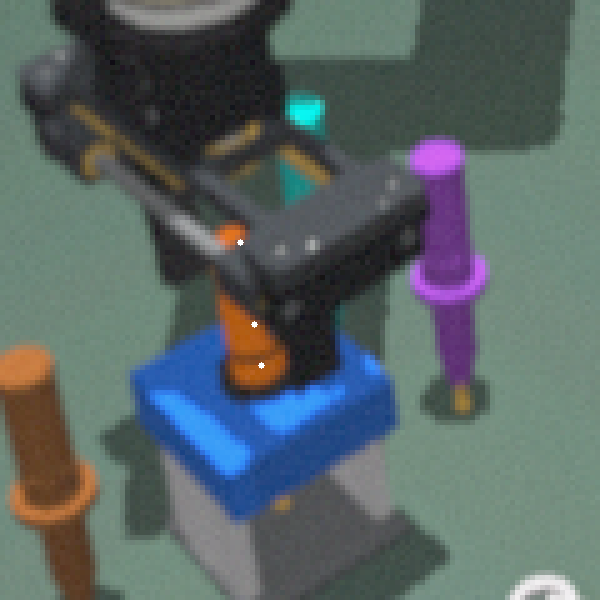

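The picture shows the orange handle between the fingers and in line with the projected axis points, about (255,324) in the crop. I'll nudge 1.5 mm and close.

Emit:
drive_tool(
  motion=[
    [[1.5,0.5,0],[0,0,0]],
    [[0,0,0],[0,0,0]],
    [[0,0,0],[0,0,0]],
    [[0,0,0],[0,0,0]],
    [[0,0,0],[0,0,0]],
  ],
  gripper=0.15,
)

```text
time_s: 4.75
position: [0.5275, -0.3463, 0.1307]
tcp_rot: [[0.002, 1.0, 0.0], [1.0, -0.002, -0.0], [-0.0, 0.0, -1.0]]
force: [0.2, 0.2, -1.1]
opening: 0.632
grasp_force: 0.0
```

Emit:
drive_tool(
  motion=[
    [[0,0,0],[0,0,0]],
    [[0,0,0],[0,0,0]],
    [[0,0,0],[0,0,0]],
    [[0,0,0],[0,0,0]],
    [[0,0,0],[0,0,0]],
  ],
  gripper=0,
)

```text
time_s: 5.25
position: [0.5275, -0.3463, 0.1305]
tcp_rot: [[0.002, 1.0, 0.0], [1.0, -0.002, -0.0], [-0.0, 0.0, -1.0]]
force: [0.1, 0.4, -0.5]
opening: 0.269
grasp_force: 30.0
```

```bash
python3 - <<'E'
from plan import *
s=read_state();print(cur().round(4),s['opening']*87,s['grasp_force'],s['force'],s['moment'],s['time_s'])
E
```

```text
[[ 2.000e-03  1.000e+00  1.000e-04  5.275e-01]
 [ 1.000e+00 -2.000e-03 -0.000e+00 -3.463e-01]
 [-0.000e+00  1.000e-04 -1.000e+00  1.305e-01]
 [ 0.000e+00  0.000e+00  0.000e+00  1.000e+00]] 23.375362783675858 29.99420605134219 [ 0.06870846  0.36898405 -0.4645305 ] [-0.11356503  0.02345952  0.00652004] 5.25
```

```bash
cat > br.py <<'E'
from plan import *
b=np.load('br.npy'); F=Rf(b[3]); RT=np.c_[F[:,0],-F[:,1],-F[:,2]]; L=.1155
def tool(d,h): # TCP for tip at seam distance d, height h over face (tip free length)
    return T(RT,b[:3]+F@(seam([d])[0]+[0,0,h+L]))
E
python3 - <<'E'
from br import *
C=cur();W=tool(0,.10);print(W.round(3))
U=C.copy();U[2,3]=.325
plan([(U,5),(W,15),(tool(0,.03),5)])
E
```

```text
[[ 0.015  1.     0.011  0.564]
 [ 0.819 -0.019  0.573 -0.148]
 [ 0.574 -0.    -0.819  0.224]
 [ 0.     0.     0.     1.   ]]
5 x [[-0.0, 0.0, -38.9], [-0.0, 0.0, 0.0]] -> [ 0.5275 -0.3462  0.325 ] err mm [-0.  0. -0.]
15 x [[11.0, 2.3, 10.4], [-0.0, 0.041, 0.001]] -> [ 0.5637 -0.1473  0.2236] err mm [-0.1  0.2 -0.2]
5 x [[-0.0, 0.1, 14.0], [-0.001, -0.001, -0.0]] -> [ 0.5647 -0.1071  0.1664] err mm [ 0.2  0.3 -0.1]
```

```bash
python3 - <<'E'
from br import *
C=cur();U=C.copy();U[2,3]=.345
plan([(U,5),(T(RT,[.56,-.18,.345]),10),(tool(0,.08),5),(tool(0,.025),5)])
E
```

```text
5 x [[-0.0, 0.0, -42.9], [-0.0, 0.0, 0.0]] -> [ 0.5275 -0.3462  0.345 ] err mm [-0.  0. -0.]
10 x [[16.3, 3.1, 4.6], [-0.001, 0.061, 0.002]] -> [ 0.5604 -0.1798  0.345 ] err mm [ 0.4  0.2 -0. ]
5 x [[-8.6, 0.5, 27.6], [0.001, 0.0, -0.0]] -> [ 0.5641 -0.1361  0.2073] err mm [ 0.1 -0.1 -0.2]
5 x [[0.0, -0.0, 11.0], [0.0, 0.0, -0.0]] -> [ 0.5647 -0.1046  0.1622] err mm [ 0.1 -0.1 -0.2]
```

Emit:
drive_tool(
  motion=[
    [[0,0,-42.9],[0,0,0]],
    [[0,0,-42.9],[0,0,0]],
    [[0,0,-42.9],[0,0,0]],
    [[0,0,-42.9],[0,0,0]],
    [[0,0,-42.9],[0,0,0]],
  ],
)

```text
time_s: 5.75
position: [0.5269, -0.3457, 0.3464]
tcp_rot: [[0.002, 1.0, -0.001], [1.0, -0.002, 0.001], [0.001, -0.001, -1.0]]
force: [0.7, -0.5, -1.6]
opening: 0.27
grasp_force: 30.0
```

Emit:
drive_tool(
  motion=[
    [[16.3,3.1,4.6],[-0.001,0.061,0.002]],
    [[16.3,3.1,4.6],[-0.001,0.061,0.002]],
    [[16.3,3.1,4.6],[-0.001,0.061,0.002]],
    [[16.3,3.1,4.6],[-0.001,0.061,0.002]],
    [[16.3,3.1,4.6],[-0.001,0.061,0.002]],
  ],
)

```text
time_s: 6.25
position: [0.5432, -0.2622, 0.3317]
tcp_rot: [[0.011, 1.0, 0.006], [0.953, -0.013, 0.303], [0.303, 0.002, -0.953]]
force: [-0.4, 0.7, -1.6]
opening: 0.272
grasp_force: 30.0
```

Emit:
drive_tool(
  motion=[
    [[16.3,3.1,4.6],[-0.001,0.061,0.002]],
    [[16.3,3.1,4.6],[-0.001,0.061,0.002]],
    [[16.3,3.1,4.6],[-0.001,0.061,0.002]],
    [[16.3,3.1,4.6],[-0.001,0.061,0.002]],
    [[16.3,3.1,4.6],[-0.001,0.061,0.002]],
  ],
)

```text
time_s: 6.75
position: [0.5602, -0.1793, 0.3446]
tcp_rot: [[0.018, 1.0, 0.016], [0.818, -0.024, 0.574], [0.575, 0.002, -0.818]]
force: [0.0, 0.7, -1.2]
opening: 0.269
grasp_force: 30.0
```

Emit:
drive_tool(
  motion=[
    [[0,0,0],[0,0,0]],
    [[0,0,0],[0,0,0]],
    [[0,0,0],[0,0,0]],
  ],
)

```text
time_s: 7.05
position: [0.5602, -0.1804, 0.3449]
tcp_rot: [[0.018, 1.0, 0.017], [0.82, -0.024, 0.571], [0.572, 0.003, -0.821]]
force: [-0.7, -0.0, -1.3]
opening: 0.275
grasp_force: 30.0
```

```bash
python3 - <<'E'
from br import *
s=read_state();print(cur().round(4),s['opening']*87,s['joint_positions'].round(1),s['time_s'])
plan([(tool(0,.08),5),(tool(0,.025),5)])
E
```

```text
[[ 0.0177  0.9997  0.0165  0.5602]
 [ 0.8204 -0.024   0.5713 -0.1804]
 [ 0.5715  0.0035 -0.8206  0.3449]
 [ 0.      0.      0.      1.    ]] 23.88252019588946 [-42.3  29.4  72.2  26.3 101.5 -41. ] 7.05
5 x [[-8.5, 0.5, 27.6], [0.001, 0.0, -0.0]] -> [ 0.564  -0.1365  0.2074] err mm [-0.  -0.4 -0. ]
5 x [[0.1, -0.0, 11.0], [0.0, 0.0, -0.0]] -> [ 0.5646 -0.1046  0.1625] err mm [ 0.  -0.1  0.2]
```

Emit:
drive_tool(
  motion=[
    [[-8.5,0.5,27.6],[0.001,0,0]],
    [[-8.5,0.5,27.6],[0.001,0,0]],
    [[-8.5,0.5,27.6],[0.001,0,0]],
    [[-8.5,0.5,27.6],[0.001,0,0]],
    [[-8.5,0.5,27.6],[0.001,0,0]],
  ],
)

```text
time_s: 7.55
position: [0.5642, -0.136, 0.2068]
tcp_rot: [[0.017, 1.0, 0.012], [0.821, -0.021, 0.571], [0.571, 0.0, -0.821]]
force: [0.6, -0.0, -1.4]
opening: 0.27
grasp_force: 30.0
```

Emit:
drive_tool(
  motion=[
    [[0.1,0,11],[0,0,0]],
    [[0,0,11],[0,0,0]],
    [[0,0,11],[0,0,0]],
    [[0,0,11],[0,0,0]],
    [[0,0,11],[0,0,0]],
  ],
)

```text
time_s: 8.05
position: [0.5652, -0.104, 0.1626]
tcp_rot: [[0.017, 1.0, 0.013], [0.82, -0.021, 0.572], [0.572, 0.001, -0.82]]
force: [0.8, 0.6, -1.3]
opening: 0.268
grasp_force: 30.0
```

Emit:
drive_tool(
  motion=[
    [[0,0,0],[0,0,0]],
    [[0,0,0],[0,0,0]],
  ],
)

```text
time_s: 8.25
position: [0.5648, -0.104, 0.1626]
tcp_rot: [[0.017, 1.0, 0.011], [0.82, -0.021, 0.573], [0.573, -0.0, -0.82]]
force: [0.8, -1.1, -1.0]
opening: 0.269
grasp_force: 30.0
```

```bash
python3 - <<'E'
from br import *
s=read_state();C=cur();print(C.round(4),s['force'],s['time_s'])
tip=C[:3,3]+C[:3,2]*L
im=save('scene','pics/s3.png')[:,:,::-1];t=save('top','pics/t3.png')[:,:,::-1]
c=np.zeros((400,800,3),np.uint8)
for i,(n,m,o) in enumerate([('scene',im,(300,190)),('top',t,(300,135))]):
    k=cv2.resize(m[o[1]:o[1]+80,o[0]:o[0]+80],(400,400),interpolation=3)
    for P,col in((tip,(255,0,255)),(b[:3],(255,255,0))):
        u=(proj(n,P)-o+.5)*5; print(n,u); cv2.circle(k,tuple(int(v) for v in u),2,col,-1)
    c[:,i*400:i*400+400]=k
cv2.imwrite('pics/c3.png',c)
plan([(tool(0,.004),4),(tool(0,-.005),5)])
E
```

```text
[[ 1.720e-02  9.998e-01  1.140e-02  5.648e-01]
 [ 8.195e-01 -2.060e-02  5.727e-01 -1.040e-01]
 [ 5.728e-01 -4.000e-04 -8.197e-01  1.626e-01]
 [ 0.000e+00  0.000e+00  0.000e+00  1.000e+00]] [ 0.79153062 -1.0628359  -1.0277588 ] 8.25
scene [139.99977614 255.9504777 ]
scene [157.03440257 274.09135049]
top [178.10585472 256.80899094]
top [153.11188825 263.229216  ]
4 x [[-0.1, -0.1, 5.4], [0.0, 0.0, -0.0]] -> [ 0.565  -0.0925  0.145 ] err mm [ 0.2 -0.  -0.1]
5 x [[0.0, -0.0, 1.8], [0.0, 0.0, -0.0]] -> [ 0.5651 -0.0874  0.1376] err mm [ 0.2 -0.1 -0.1]
```

View pics/c3.png

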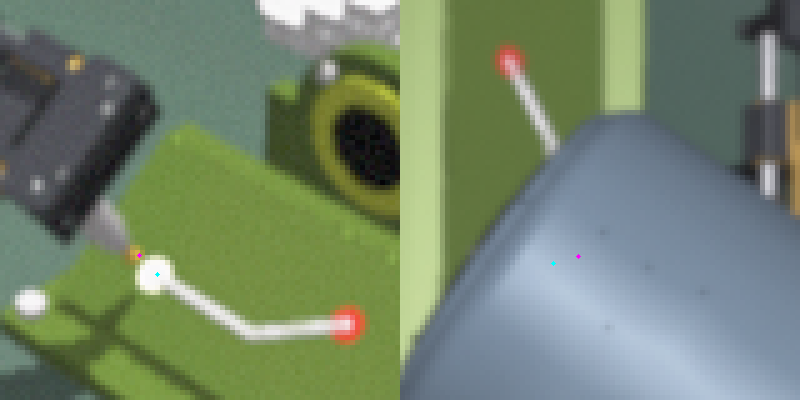

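In the scene crop the brass tip is at (137,255), within about 1 mm of the predicted (140,256), and lined up over the white dot at (157,274). Now I'll press on.

Emit:
drive_tool(
  motion=[
    [[-0.1,-0.1,5.2],[0,0,0]],
    [[0,0,5.2],[0,0,0]],
    [[0,0,5.2],[0,0,0]],
    [[0,0,5],[0,0,0]],
    [[0,0,0],[0,0,0]],
  ],
)

```text
time_s: 8.85
position: [0.5643, -0.0915, 0.1449]
tcp_rot: [[0.018, 1.0, 0.01], [0.819, -0.02, 0.574], [0.574, -0.002, -0.819]]
force: [0.3, 0.7, -1.9]
opening: 0.27
grasp_force: 30.0
```

Emit:
drive_tool(
  motion=[
    [[0,0,2],[0,0,0]],
    [[0,0,2],[0,0,0]],
    [[0,0,2],[0,0,0]],
    [[0,0,2],[0,0,0]],
    [[0,0,2],[0,0,0]],
  ],
)

```text
time_s: 9.35
position: [0.5651, -0.0868, 0.1375]
tcp_rot: [[0.017, 1.0, 0.012], [0.82, -0.021, 0.572], [0.573, -0.0, -0.82]]
force: [-0.2, -1.1, 0.2]
opening: 0.269
grasp_force: 30.0
```

Emit:
drive_tool(
  motion=[
    [[0,0,0],[0,0,0]],
    [[0,0,0],[0,0,0]],
    [[0,0,0],[0,0,0]],
    [[0,0,0],[0,0,0]],
    [[0,0,0],[0,0,0]],
  ],
)

```text
time_s: 9.85
position: [0.5651, -0.0868, 0.1375]
tcp_rot: [[0.017, 1.0, 0.012], [0.82, -0.021, 0.573], [0.573, -0.0, -0.82]]
force: [-0.1, -1.7, 0.4]
opening: 0.267
grasp_force: 30.0
```

```bash
cat > chk.py <<'E'
import sys
from br import *
s=read_state();C=cur();d=float(sys.argv[1])
print('tool-frame err mm',((np.linalg.inv(C)@tool(d,-.006))[:3,3]*1000).round(1),'tilt',np.degrees(np.arccos(C[:3,2]@RT[:,2])).round(2),'F tool',(C[:3,:3].T@s['force']).round(2),s['time_s'])
E
python3 chk.py 0; python3 - <<'E'
from br import *
im=save('scene','pics/s4.png')[:,:,::-1]
cv2.imwrite('pics/c4.png',cv2.resize(im[210:270,300:380],(800,600),interpolation=3))
E
```

```text
tool-frame err mm [-0.3 -0.1  0.5] tilt 0.09 F tool [-1.11 -0.03 -1.3 ] 9.85
```

View pics/c4.png

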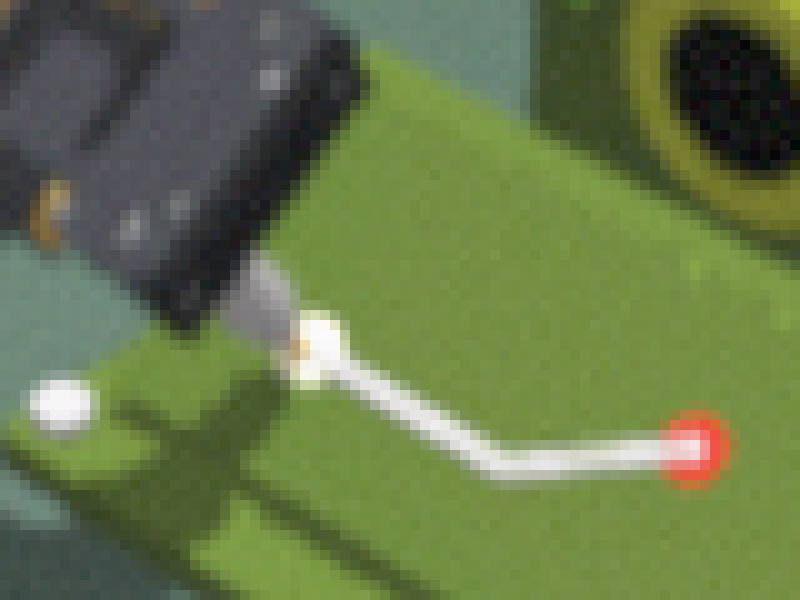

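The crop shows the tip on the white dot, with brass at (300,350) against the dot centre at (309,349), about 1–2 mm short. The force suggests around 8 mm of compression. I'll ease off 1.5 mm, add 1.5 mm along the seam, and scan.

Emit:
drive_tool(
  motion=[
    [[0,1.5,-1],[0,0,0]],
    [[0,0,0],[0,0,0]],
    [[0,0,0],[0,0,0]],
    [[0,1.75,0],[0,0,0]],
    [[0,1.75,0],[0,0,0]],
  ],
)

```text
time_s: 10.4
position: [0.5697, -0.0871, 0.1382]
tcp_rot: [[0.018, 1.0, 0.011], [0.819, -0.021, 0.573], [0.573, -0.001, -0.819]]
force: [-1.1, -0.4, -0.2]
opening: 0.267
grasp_force: 30.0
```

Emit:
drive_tool(
  motion=[
    [[0,1.75,0],[0,0,0]],
    [[0,1.75,0],[0,0,0]],
    [[0,1.75,0],[0,0,0]],
    [[0,1.75,0],[0,0,0]],
    [[0,1.75,0],[0,0,0]],
  ],
)

```text
time_s: 10.9
position: [0.5788, -0.0875, 0.1382]
tcp_rot: [[0.017, 1.0, 0.011], [0.819, -0.021, 0.573], [0.573, -0.001, -0.82]]
force: [-1.6, -1.6, 0.6]
opening: 0.267
grasp_force: 30.0
```

Emit:
drive_tool(
  motion=[
    [[0,1.75,0],[0,0,0]],
    [[0,1.75,0],[0,0,0]],
    [[0,1.75,0],[0,0,0]],
    [[0,0,0],[0,0,0]],
    [[0,0,0],[0,0,0]],
  ],
)

```text
time_s: 11.4
position: [0.5845, -0.0878, 0.1383]
tcp_rot: [[0.017, 1.0, 0.013], [0.82, -0.022, 0.573], [0.573, 0.001, -0.82]]
force: [0.1, -1.6, -0.4]
opening: 0.268
grasp_force: 30.0
```

```bash
python3 chk.py 0.0175
```

```text
tool-frame err mm [-0.2 -2.1  1.5] tilt 0.13 F tool [-1.51  0.17 -0.54] 11.4
```

Emit:
drive_tool(
  motion=[
    [[0,1.75,0],[0,0,0]],
    [[0,1.75,0],[0,0,0]],
    [[0,1.75,0],[0,0,0]],
    [[0,1.75,0],[0,0,0]],
    [[0,1.75,0],[0,0,0]],
  ],
)

```text
time_s: 11.9
position: [0.5928, -0.0878, 0.1382]
tcp_rot: [[0.017, 1.0, 0.011], [0.819, -0.021, 0.573], [0.573, -0.001, -0.82]]
force: [-1.9, -0.7, 1.6]
opening: 0.266
grasp_force: 30.0
```

Emit:
drive_tool(
  motion=[
    [[0,1.75,0],[0,0,0]],
    [[0,1.75,0],[0,0,0]],
    [[0,1.75,0],[0,0,0]],
    [[0,1.75,0],[0,0,0]],
    [[0,1.75,0],[0,0,0]],
  ],
)

```text
time_s: 12.4
position: [0.6016, -0.088, 0.1382]
tcp_rot: [[0.017, 1.0, 0.011], [0.819, -0.021, 0.573], [0.573, -0.001, -0.82]]
force: [-1.5, -0.9, -0.3]
opening: 0.266
grasp_force: 30.0
```

Emit:
drive_tool(
  motion=[
    [[0,1.75,0],[0,0,0]],
    [[0,1.75,0],[0,0,0]],
    [[0,1.75,0],[0,0,0]],
    [[0,1.75,0],[0,0,0]],
    [[0,1.75,0],[0,0,0]],
  ],
)

```text
time_s: 12.9
position: [0.6103, -0.0881, 0.1382]
tcp_rot: [[0.017, 1.0, 0.011], [0.819, -0.021, 0.573], [0.573, -0.001, -0.82]]
force: [-1.6, -0.2, 0.1]
opening: 0.266
grasp_force: 30.0
```

Emit:
drive_tool(
  motion=[
    [[0,1.75,0],[0,0,0]],
    [[0,1.75,0],[0,0,0]],
    [[0,1.75,0],[0,0,0]],
    [[0,1.75,0],[0,0,0]],
    [[0,1.75,0],[0,0,0]],
  ],
)

```text
time_s: 13.4
position: [0.6191, -0.0884, 0.1382]
tcp_rot: [[0.018, 1.0, 0.011], [0.819, -0.021, 0.573], [0.573, -0.001, -0.82]]
force: [-1.4, -1.2, 0.2]
opening: 0.269
grasp_force: 30.0
```

```bash
python3 chk.py 0.0525;  python3 - <<'E'
from br import *
im=save('scene','pics/s5.png')[:,:,::-1]
cv2.imwrite('pics/c5.png',cv2.resize(im[210:270,310:390],(800,600),interpolation=3))
C=cur();print((proj('scene',b[:3]+F@seam([.0525])[0])-[310,210]+.5)*10)
E
```

```text
tool-frame err mm [-0.2 -1.6  1.4] tilt 0.06 F tool [-0.91 -1.41 -0.83] 13.4
[358.32872962 435.90835323]
```

View pics/c5.png

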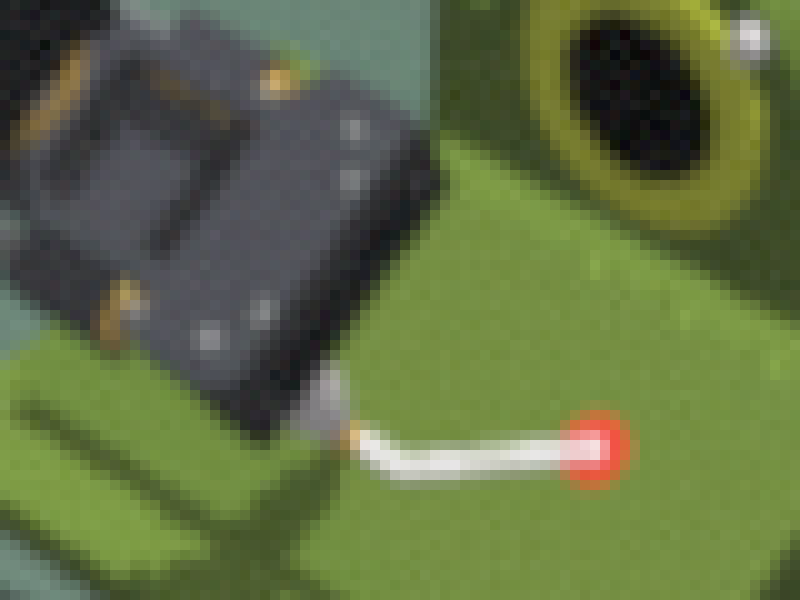

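The tip's brass is at (350,438) against the predicted seam point at (358,436), about 2 mm off and on the bead. Continuing round the bend.

Emit:
drive_tool(
  motion=[
    [[0,1.9,0],[0,0,0]],
    [[0,1.9,0],[0,0,0]],
    [[0,1.9,0],[0,0,0]],
    [[0,1.9,0],[0,0,0]],
    [[0,1.9,0],[0,0,0]],
  ],
)

```text
time_s: 13.95
position: [0.6286, -0.0886, 0.1382]
tcp_rot: [[0.018, 1.0, 0.011], [0.819, -0.021, 0.573], [0.573, -0.001, -0.82]]
force: [-1.5, -1.6, 0.5]
opening: 0.268
grasp_force: 30.0
```

Emit:
drive_tool(
  motion=[
    [[0,1.8,0],[0,0,0]],
    [[0,1.8,0],[0,0,0]],
    [[0,1.8,0],[0,0,0]],
    [[0,1.8,0],[0,0,0]],
    [[0,1.8,0],[0,0,0]],
  ],
)

```text
time_s: 14.45
position: [0.6376, -0.0887, 0.1382]
tcp_rot: [[0.018, 1.0, 0.011], [0.819, -0.021, 0.573], [0.573, -0.001, -0.82]]
force: [-1.1, -1.3, -0.7]
opening: 0.269
grasp_force: 30.0
```

Emit:
drive_tool(
  motion=[
    [[0,0,0],[0,0,0]],
    [[0,0,0],[0,0,0]],
    [[1,1.43,0],[0,0,0]],
    [[1,1.43,0],[0,0,0]],
    [[1,1.43,0],[0,0,0]],
  ],
)

```text
time_s: 14.95
position: [0.6418, -0.0865, 0.1399]
tcp_rot: [[0.018, 1.0, 0.011], [0.82, -0.021, 0.572], [0.573, -0.001, -0.82]]
force: [-1.6, -2.1, -0.1]
opening: 0.268
grasp_force: 30.0
```

Emit:
drive_tool(
  motion=[
    [[1,1.43,0],[0,0,0]],
    [[1,1.43,0],[0,0,0]],
    [[1,1.43,0],[0,0,0]],
    [[1,1.43,0],[0,0,0]],
    [[1,1.43,0],[0,0,0]],
  ],
)

```text
time_s: 15.45
position: [0.6491, -0.0823, 0.1428]
tcp_rot: [[0.017, 1.0, 0.011], [0.819, -0.021, 0.573], [0.573, -0.001, -0.82]]
force: [-1.3, -1.8, -0.3]
opening: 0.267
grasp_force: 30.0
```

Emit:
drive_tool(
  motion=[
    [[1,1.43,0],[0,0,0]],
    [[1,1.43,0],[0,0,0]],
    [[0,0,0],[0,0,0]],
  ],
)

```text
time_s: 15.75
position: [0.6524, -0.0806, 0.1442]
tcp_rot: [[0.017, 1.0, 0.012], [0.819, -0.021, 0.573], [0.573, 0.0, -0.819]]
force: [-0.0, -0.6, 0.7]
opening: 0.27
grasp_force: 30.0
```

```bash
python3 chk.py 0.0875
```

```text
tool-frame err mm [-0.4 -3.   1.4] tilt 0.09 F tool [-0.08 -0.02 -0.91] 15.75
```

Emit:
drive_tool(
  motion=[
    [[1,1.37,0],[0,0,0]],
    [[1,1.37,0],[0,0,0]],
    [[1,1.37,0],[0,0,0]],
    [[1,1.37,0],[0,0,0]],
    [[1,1.37,0],[0,0,0]],
  ],
)

```text
time_s: 16.25
position: [0.6589, -0.0768, 0.1468]
tcp_rot: [[0.017, 1.0, 0.011], [0.819, -0.021, 0.573], [0.573, -0.001, -0.82]]
force: [-1.5, -2.0, -1.5]
opening: 0.268
grasp_force: 30.0
```

Emit:
drive_tool(
  motion=[
    [[1,1.37,0],[0,0,0]],
    [[1,1.37,0],[0,0,0]],
    [[1,1.37,0],[0,0,0]],
    [[1,1.37,0],[0,0,0]],
    [[1,1.37,0],[0,0,0]],
  ],
)

```text
time_s: 16.75
position: [0.6659, -0.0729, 0.1497]
tcp_rot: [[0.017, 1.0, 0.011], [0.819, -0.021, 0.573], [0.573, -0.001, -0.82]]
force: [-0.4, -1.5, 0.1]
opening: 0.268
grasp_force: 30.0
```

Emit:
drive_tool(
  motion=[
    [[1,1.37,0],[0,0,0]],
    [[1,1.37,0],[0,0,0]],
    [[1,1.37,0],[0,0,0]],
    [[1,1.37,0],[0,0,0]],
    [[1,1.37,0],[0,0,0]],
  ],
)

```text
time_s: 17.25
position: [0.6728, -0.0689, 0.1526]
tcp_rot: [[0.017, 1.0, 0.011], [0.819, -0.021, 0.573], [0.573, -0.001, -0.82]]
force: [-1.8, -1.1, -0.4]
opening: 0.27
grasp_force: 30.0
```

Emit:
drive_tool(
  motion=[
    [[1,1.37,0],[0,0,0]],
    [[1,1.37,0],[0,0,0]],
    [[1,1.37,0],[0,0,0]],
    [[1,1.37,0],[0,0,0]],
    [[1,1.37,0],[0,0,0]],
  ],
)

```text
time_s: 17.75
position: [0.6797, -0.065, 0.1554]
tcp_rot: [[0.017, 1.0, 0.011], [0.819, -0.021, 0.573], [0.573, -0.001, -0.82]]
force: [-0.8, -1.1, 0.5]
opening: 0.272
grasp_force: 30.0
```

Emit:
drive_tool(
  motion=[
    [[0,0,0],[0,0,0]],
    [[0,0,0],[0,0,0]],
    [[0,0,0],[0,0,0]],
    [[0,0,0],[0,0,0]],
    [[0,0,0],[0,0,0]],
  ],
)

```text
time_s: 18.25
position: [0.68, -0.065, 0.1556]
tcp_rot: [[0.017, 1.0, 0.012], [0.819, -0.021, 0.573], [0.573, 0.0, -0.819]]
force: [0.7, -1.5, -0.5]
opening: 0.271
grasp_force: 30.0
```

```bash
python3 chk.py 0.1225;  python3 - <<'E'
from br import *
im=save('scene','pics/s6.png')[:,:,::-1]
cv2.imwrite('pics/c6.png',cv2.resize(im[210:270,330:410],(800,600),interpolation=3))
print((proj('scene',b[:3]+F@seam([.1225])[0])-[330,210]+.5)*10)
E
```

```text
tool-frame err mm [-0.1 -1.6  1.5] tilt 0.09 F tool [-1.53  0.71 -0.47] 18.25
[399.63036183 446.73835248]
```

View pics/c6.png

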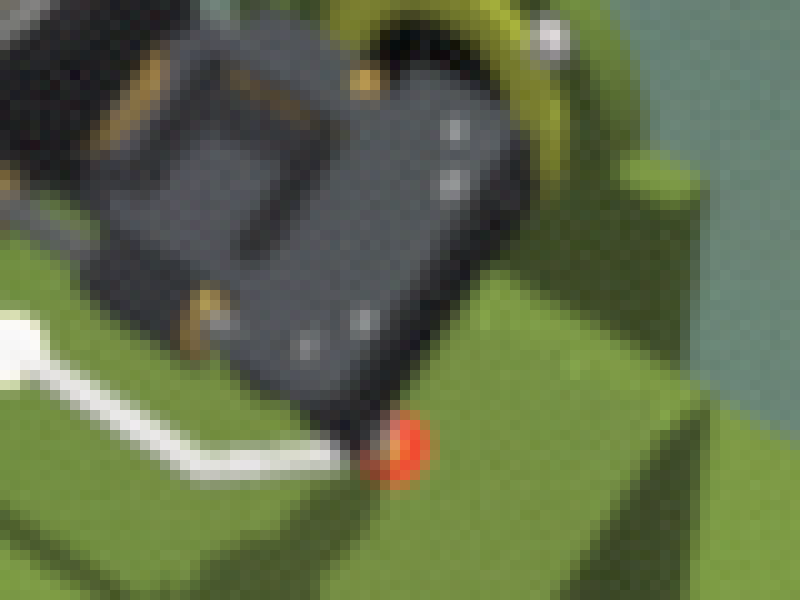

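The brass tip is at (397,448), in the middle of the red dot (predicted 400,447). Retreating now and returning above the stand.

```bash
python3 - <<'E'
from br import *
D=np.array([[.002,1,0],[1,-.002,0],[0,0,-1.]])
C=cur();W=C.copy();W[:3,3]-=C[:3,2]*.1
plan([(W,5),(T(RT,[.56,-.18,.345]),5),(T(D,[.5275,-.3463,.345]),10),(T(D,[.5275,-.3463,.235]),5)])
E
```

```text
5 x [[0.0, -0.0, -20.0], [-0.0, -0.0, 0.0]] -> [ 0.6787 -0.1223  0.2375] err mm [-0. -0.  0.]
5 x [[2.5, -23.5, -24.5], [0.0, 0.0, -0.0]] -> [ 0.56   -0.1797  0.3451] err mm [-0.   0.3  0.1]
10 x [[-16.0, -3.0, -5.6], [0.001, -0.061, -0.002]] -> [ 0.5281 -0.3463  0.3452] err mm [0.6 0.  0.2]
5 x [[-0.0, -0.1, 22.0], [-0.001, -0.0, 0.0]] -> [ 0.5275 -0.3463  0.2352] err mm [-0.   0.   0.2]
```

Emit:
drive_tool(
  motion=[
    [[0,0,-5],[0,0,0]],
    [[0,0,-20],[0,0,0]],
    [[0,0,-25],[0,0,0]],
    [[0,0,-25],[0,0,0]],
    [[0,0,-25],[0,0,0]],
  ],
)

```text
time_s: 18.8
position: [0.6779, -0.1225, 0.2378]
tcp_rot: [[0.018, 1.0, 0.01], [0.819, -0.02, 0.573], [0.573, -0.002, -0.819]]
force: [0.5, -0.4, -1.1]
opening: 0.274
grasp_force: 30.0
```

Emit:
drive_tool(
  motion=[
    [[2.5,-23.5,-24.5],[0,0,0]],
    [[2.5,-23.5,-24.5],[0,0,0]],
    [[2.5,-23.5,-24.5],[0,0,0]],
    [[2.5,-23.5,-24.5],[0,0,0]],
    [[2.5,-23.5,-24.5],[0,0,0]],
  ],
)

```text
time_s: 19.3
position: [0.5583, -0.1798, 0.3457]
tcp_rot: [[0.018, 1.0, 0.01], [0.819, -0.021, 0.573], [0.573, -0.002, -0.819]]
force: [1.0, -0.3, -1.6]
opening: 0.269
grasp_force: 30.0
```

Emit:
drive_tool(
  motion=[
    [[-16,-3,-5.6],[0.001,-0.061,-0.002]],
    [[-16,-3,-5.6],[0.001,-0.061,-0.002]],
    [[-16,-3,-5.6],[0.001,-0.061,-0.002]],
    [[-16,-3,-5.6],[0.001,-0.061,-0.002]],
    [[-16,-3,-5.6],[0.001,-0.061,-0.002]],
  ],
)

```text
time_s: 19.8
position: [0.5427, -0.2632, 0.332]
tcp_rot: [[0.01, 1.0, 0.001], [0.954, -0.01, 0.299], [0.299, -0.002, -0.954]]
force: [-0.1, 0.5, -1.9]
opening: 0.271
grasp_force: 30.0
```

Emit:
drive_tool(
  motion=[
    [[-16,-3,-5.6],[0.001,-0.061,-0.002]],
    [[-16,-3,-5.6],[0.001,-0.061,-0.002]],
    [[-16,-3,-5.6],[0.001,-0.061,-0.002]],
    [[-16,-3,-5.6],[0.001,-0.061,-0.002]],
    [[-16,-3,-5.6],[0.001,-0.061,-0.002]],
  ],
)

```text
time_s: 20.3
position: [0.5273, -0.3463, 0.3449]
tcp_rot: [[-0.001, 1.0, -0.006], [1.0, 0.001, -0.0], [-0.0, -0.006, -1.0]]
force: [0.2, -0.1, -1.6]
opening: 0.27
grasp_force: 30.0
```

Emit:
drive_tool(
  motion=[
    [[0,0,0],[0,0,0]],
    [[0,0,0],[0,0,0]],
    [[0,0,0],[0,0,0]],
    [[0,0,0],[0,0,0]],
  ],
)

```text
time_s: 20.7
position: [0.5279, -0.3459, 0.3446]
tcp_rot: [[-0.001, 1.0, -0.005], [1.0, 0.001, 0.002], [0.002, -0.005, -1.0]]
force: [0.2, -0.1, -1.4]
opening: 0.268
grasp_force: 30.0
```

```bash
python3 - <<'E'
from br import *
D=np.array([[.002,1,0],[1,-.002,0],[0,0,-1.]])
s=read_state();print(cur().round(4),s['force'].round(2),s['time_s'],s['opening'])
plan([(T(D,[.5275,-.3463,.235]),5)])
E
```

```text
[[-9.000e-04  1.000e+00 -4.900e-03  5.279e-01]
 [ 1.000e+00  9.000e-04  1.700e-03 -3.459e-01]
 [ 1.700e-03 -4.900e-03 -1.000e+00  3.446e-01]
 [ 0.000e+00  0.000e+00  0.000e+00  1.000e+00]] [ 0.24 -0.06 -1.41] 20.7 0.2682251958921803
5 x [[-0.1, -0.0, 21.9], [-0.001, -0.0, 0.001]] -> [ 0.5276 -0.3462  0.2351] err mm [0.1 0.1 0.1]
```

Emit:
drive_tool(
  motion=[
    [[-0.1,0,21.9],[-0.001,0,0.001]],
    [[-0.1,0,21.9],[-0.001,0,0.001]],
    [[-0.1,0,21.9],[-0.001,0,0.001]],
    [[-0.1,0,21.9],[-0.001,0,0.001]],
    [[-0.1,0,21.9],[-0.001,0,0.001]],
  ],
)

```text
time_s: 21.2
position: [0.5278, -0.3465, 0.2346]
tcp_rot: [[0.004, 1.0, 0.001], [1.0, -0.004, 0.001], [0.001, 0.001, -1.0]]
force: [-0.0, 0.3, -1.2]
opening: 0.27
grasp_force: 30.0
```

Emit:
drive_tool(
  motion=[
    [[0,0,0],[0,0,0]],
    [[0,0,0],[0,0,0]],
    [[0,0,0],[0,0,0]],
    [[0,0,0],[0,0,0]],
  ],
)

```text
time_s: 21.6
position: [0.5285, -0.3474, 0.2373]
tcp_rot: [[0.004, 1.0, 0.003], [1.0, -0.004, -0.002], [-0.002, 0.003, -1.0]]
force: [0.4, -0.4, -1.3]
opening: 0.271
grasp_force: 30.0
```

```bash
python3 - <<'E'
from br import *
D=np.array([[.002,1,0],[1,-.002,0],[0,0,-1.]])
C=cur();print(C.round(4))
im=save('scene','pics/s7.png')[:,:,::-1]
c=cv2.resize(im[220:310,180:280],(800,720),interpolation=3)[120:]
tip=C[:3,3]+C[:3,2]*L
for P,col in((tip,(255,0,255)),([.5275,-.3463,.1],(0,255,255)),(tip+[0,0,.088],(255,255,0))):
    u=(proj('scene',P)-[180,220]+.5)*8-[0,120];print(u);cv2.circle(c,tuple(int(v) for v in u),2,col,-1)
cv2.imwrite('pics/c7.png',c)
plan([(T(D,[.5275,-.3463,.195]),5),(T(D,[.5275,-.3463,.1315]),8)])
E
```

```text
[[ 0.0041  1.      0.0031  0.5285]
 [ 1.     -0.0041 -0.0019 -0.3474]
 [-0.0019  0.0031 -1.      0.2373]
 [ 0.      0.      0.      1.    ]]
[329.92827201 348.5917781 ]
[341.00033506 400.88999174]
[286.5472477  102.04291089]
5 x [[0.2, -0.2, 8.4], [0.001, 0.0, -0.0]] -> [ 0.5275 -0.3464  0.1951] err mm [-0.  -0.1  0.1]
8 x [[0.0, 0.0, 8.0], [-0.0, 0.0, -0.0]] -> [ 0.5273 -0.3465  0.1311] err mm [-0.2 -0.2 -0.4]
```

View pics/c7.png

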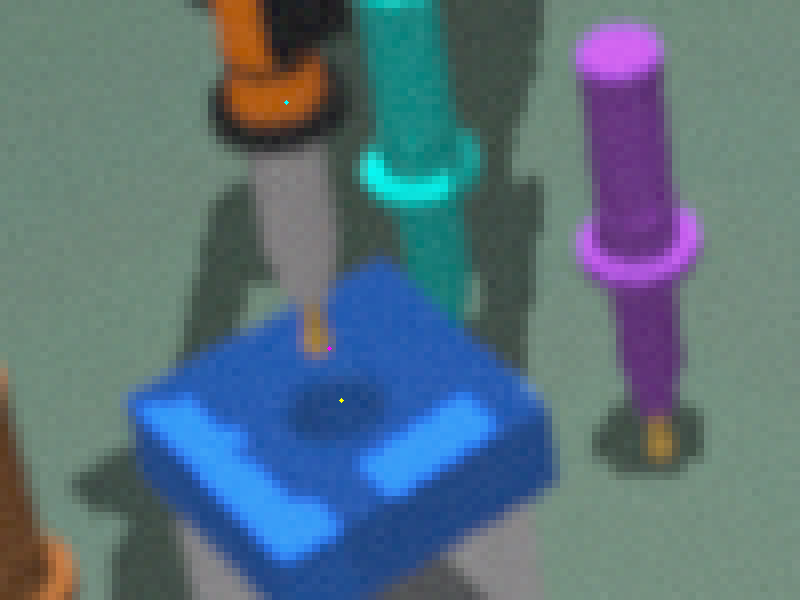

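The probe hangs above the hole: brass tip at (314,356) in the crop, hole centre about (337,407), with the axis leaning slightly to the left. I'll work out that offset before inserting.

```bash
python3 - <<'E'
from br import *
px=lambda x,y:(180+x/8-.5,220+(y+120)/8-.5)
C=cur();tip=C[:3,3]+C[:3,2]*L
h=atz('scene',*px(337,408),.1); t=atz('scene',*px(314,357),tip[2])
print('hole',h,'tip',t,'pred tip',tip,'rel tip-hole mm',(t-h)*1000)
im=cv2.imread('pics/s7.png').astype(float)[215:310,180:280]
B,G,R=im[...,0],im[...,1],im[...,2]
# shaft + handle centre line per row, row coords full
for v in range(220,264,2):
    r=im[v-215]; o=(r[:,2]>120)&(r[:,0]<70)&(r[:,1]<140); g=(abs(r[:,2]-r[:,1])<14)&(abs(r[:,1]-r[:,0])<16)&(r[:,1]>95)
    g[:26]=0;g[46:]=0; xo=np.where(o[:50])[0];xg=np.where(g)[0]
    print(v,'or',(180+xo.mean(),len(xo)) if len(xo) else'','grey',(180+xg.mean(),len(xg)) if len(xg) else '', 'axis pred',end=' ')
    zs=min(np.linspace(0,.16,200),key=lambda a:abs(proj('scene',tip-C[:3,2]*a)[1]-v)); print(round(proj('scene',tip-C[:3,2]*zs)[0],1),round(zs*1000))
E
```

```text
hole [ 0.52899896 -0.34873717  0.1       ] tip [ 0.52828389 -0.35255424  0.1216235 ] pred tip [ 0.52873991 -0.34751014  0.1216235 ] rel tip-hole mm [-0.71507142 -3.81706976 21.62349967]
220 or (np.float64(205.0), 1) grey (np.float64(210.5), 6) axis pred 210.5 158
222 or  grey (np.float64(212.0), 3) axis pred 210.9 154
224 or (np.float64(207.5), 4) grey  axis pred 211.2 149
226 or (np.float64(207.5), 6) grey  axis pred 211.6 143
228 or (np.float64(207.5), 6) grey  axis pred 211.9 138
230 or (np.float64(208.0), 5) grey  axis pred 212.3 133
232 or (np.float64(208.5), 6) grey  axis pred 212.7 128
234 or (np.float64(208.5), 6) grey  axis pred 213.0 123
236 or (np.float64(209.0), 5) grey  axis pred 213.4 117
238 or (np.float64(210.0), 5) grey (np.float64(206.0), 1) axis pred 213.7 113
240 or (np.float64(210.0), 5) grey (np.float64(206.0), 1) axis pred 214.1 107
242 or (np.float64(210.5), 6) grey (np.float64(207.0), 1) axis pred 214.4 102
244 or (np.float64(214.83333333333334), 6) grey (np.float64(207.0), 1) axis pred 214.8 96
246 or (np.float64(214.0), 11) grey  axis pred 215.1 91
248 or (np.float64(213.5), 10) grey  axis pred Traceback (most recent call last):
  File "<stdin>", line 13, in <module>
  File "<stdin>", line 13, in <lambda>
  File "h.py", line 14, in proj
    c=camera_info(n); f=200/np.tan(np.radians(c['fovy']/2))
ValueError: time passes only in moves, steps and waits
```

```bash
python3 - <<'E'
from br import *
D=np.array([[.002,1,0],[1,-.002,0],[0,0,-1.]])@Ro.from_rotvec([0,.025,0]).as_matrix()
C=plan([(T(D,[.528,-.3465,.215]),5)])
E
```

```text
5 x [[0.1, -0.1, 4.4], [0.001, 0.005, -0.0]] -> [ 0.5279 -0.3466  0.2151] err mm [-0.1 -0.1  0.1]
```

Emit:
drive_tool(
  motion=[
    [[0.1,-0.1,4.4],[0.001,0.005,0]],
    [[0.1,-0.1,4.4],[0.001,0.005,0]],
    [[0.1,-0.1,4.4],[0.001,0.005,0]],
    [[0.1,-0.1,4.4],[0.001,0.005,0]],
    [[0.1,-0.1,4.4],[0.001,0.005,0]],
  ],
)

```text
time_s: 22.15
position: [0.5272, -0.3461, 0.213]
tcp_rot: [[0.004, 1.0, -0.004], [1.0, -0.004, 0.026], [0.026, -0.005, -1.0]]
force: [-0.7, -0.6, -1.8]
opening: 0.269
grasp_force: 30.0
```

Emit:
drive_tool(
  motion=[
    [[0,0,0],[0,0,0]],
    [[0,0,0],[0,0,0]],
    [[0,0,0],[0,0,0]],
    [[0,0,0],[0,0,0]],
  ],
)

```text
time_s: 22.55
position: [0.5274, -0.3462, 0.214]
tcp_rot: [[0.004, 1.0, -0.004], [1.0, -0.004, 0.025], [0.025, -0.004, -1.0]]
force: [0.4, -0.2, -0.9]
opening: 0.267
grasp_force: 30.0
```

```bash
python3 - <<'E'
from br import *
D=np.array([[.002,1,0],[1,-.002,0],[0,0,-1.]])@Ro.from_rotvec([0,.025,0]).as_matrix()
C0=cur();print(C0.round(4)); im=capture('scene'); tz=C0[2,3]-L
# brass tip pixels
R,G,B=[im[250:290,205:235,i].astype(float) for i in range(3)]
m=(R>B*1.7)&(R>90)&(G>60)&(G<R*.85); ys,xs=np.where(m); k=ys>ys.max()-3
print(list(zip(xs+205,ys+250)))
u,v=xs[k].mean()+205,ys.max()+250+.5; print(u,v,'tip',atz('scene',u,v,tz),'hole est .529 -.3487')
plan([(T(D,[.528,-.3463,.175]),5)])
E
```

```text
[[ 0.0041  1.     -0.0036  0.5274]
 [ 0.9997 -0.004   0.0247 -0.3462]
 [ 0.0247 -0.0037 -0.9997  0.214 ]
 [ 0.      0.      0.      1.    ]]
[(np.int64(210), np.int64(250)), (np.int64(211), np.int64(250)), (np.int64(212), np.int64(250)), (np.int64(213), np.int64(250)), (np.int64(214), np.int64(250)), (np.int64(215), np.int64(250)), (np.int64(221), np.int64(250)), (np.int64(210), np.int64(251)), (np.int64(211), np.int64(251)), (np.int64(212), np.int64(251)), (np.int64(213), np.int64(251)), (np.int64(214), np.int64(251)), (np.int64(215), np.int64(251)), (np.int64(220), np.int64(251)), (np.int64(221), np.int64(251)), (np.int64(210), np.int64(252)), (np.int64(211), np.int64(252)), (np.int64(212), np.int64(252)), (np.int64(213), np.int64(252)), (np.int64(214), np.int64(252)), (np.int64(215), np.int64(252)), (np.int64(217), np.int64(252)), (np.int64(218), np.int64(252)), (np.int64(219), np.int64(252)), (np.int64(220), np.int64(252)), (np.int64(221), np.int64(252)), (np.int64(210), np.int64(253)), (np.int64(211), np.int64(253)), (np.int64(212), np.int64(253)), (np.int64(213), np.int64(253))
[... 1457 characters left out ...]
 np.int64(257)), (np.int64(215), np.int64(257)), (np.int64(216), np.int64(257)), (np.int64(217), np.int64(257)), (np.int64(218), np.int64(257)), (np.int64(219), np.int64(257)), (np.int64(213), np.int64(258)), (np.int64(214), np.int64(258)), (np.int64(215), np.int64(258)), (np.int64(216), np.int64(258)), (np.int64(217), np.int64(258)), (np.int64(221), np.int64(281)), (np.int64(221), np.int64(282)), (np.int64(221), np.int64(283)), (np.int64(222), np.int64(283)), (np.int64(221), np.int64(284)), (np.int64(222), np.int64(284))]
221.4 284.5 tip [ 0.52457999 -0.34640747  0.09846938] hole est .529 -.3487
5 x [[-0.2, 0.1, 7.8], [-0.001, 0.0, -0.0]] -> [ 0.5279 -0.3462  0.175 ] err mm [-0.1  0.1 -0. ]
```

Emit:
drive_tool(
  motion=[
    [[0,0.1,5],[0,0,0]],
    [[0,0.1,5],[0,0,0]],
    [[0,0.1,5],[0,0,0]],
    [[0,0.1,5],[0,0,0]],
    [[0,0.1,5],[0,0,0]],
  ],
)

```text
time_s: 23.1
position: [0.5276, -0.3454, 0.188]
tcp_rot: [[0.004, 1.0, -0.004], [1.0, -0.004, 0.025], [0.025, -0.004, -1.0]]
force: [-0.0, 0.1, -1.5]
opening: 0.271
grasp_force: 30.0
```

Emit:
drive_tool(
  motion=[
    [[0,0,5],[0,0,0]],
    [[0,0,5],[0,0,0]],
    [[0,0,5],[0,0,0]],
    [[0,0,0],[0,0,0]],
    [[0,0,0],[0,0,0]],
  ],
)

```text
time_s: 23.6
position: [0.5276, -0.3451, 0.1736]
tcp_rot: [[0.004, 1.0, -0.004], [1.0, -0.004, 0.025], [0.025, -0.004, -1.0]]
force: [0.5, -0.0, -1.0]
opening: 0.27
grasp_force: 30.0
```

```bash
python3 - <<'E'
from br import *
s=read_state();print(cur().round(4),s['force'].round(2),s['moment'].round(3),s['opening'])
E
```

```text
[[ 0.0042  1.     -0.0041  0.5276]
 [ 0.9997 -0.0041  0.0252 -0.3451]
 [ 0.0252 -0.0042 -0.9997  0.1736]
 [ 0.      0.      0.      1.    ]] [ 0.49 -0.05 -0.99] [-0.105  0.017 -0.057] 0.26979719845364425
```

Emit:
drive_tool(
  motion=[
    [[-0.3,0,5],[0,0,0]],
    [[-0.3,0,5],[0,0,0]],
    [[-0.3,0,5],[0,0,0]],
    [[-0.3,0,5],[0,0,0]],
    [[-0.3,0,5],[0,0,0]],
  ],
)

```text
time_s: 24.1
position: [0.5274, -0.3459, 0.1481]
tcp_rot: [[0.004, 1.0, -0.004], [1.0, -0.004, 0.025], [0.025, -0.004, -1.0]]
force: [0.9, -0.4, -1.2]
opening: 0.263
grasp_force: 30.0
```

Emit:
drive_tool(
  motion=[
    [[-0.1,0,4],[0,0,0]],
    [[-0.1,0,4],[0,0,0]],
    [[-0.1,0,4],[0,0,0]],
    [[0,0,0],[0,0,0]],
    [[0,0,0],[0,0,0]],
  ],
)

```text
time_s: 24.6
position: [0.5275, -0.346, 0.1366]
tcp_rot: [[0.004, 1.0, -0.004], [1.0, -0.004, 0.025], [0.025, -0.004, -1.0]]
force: [-0.6, 0.2, -1.4]
opening: 0.271
grasp_force: 30.0
```

```bash
python3 - <<'E'
from br import *
s=read_state();print(cur().round(4),s['force'].round(2),s['moment'].round(3),s['opening'])
E
```

```text
[[ 0.0042  1.     -0.004   0.5275]
 [ 0.9997 -0.0041  0.0251 -0.346 ]
 [ 0.0251 -0.0041 -0.9997  0.1366]
 [ 0.      0.      0.      1.    ]] [-0.58  0.2  -1.4 ] [-0.138  0.012  0.04 ] 0.27133553699794527
```

Emit:
drive_tool(
  motion=[
    [[0,0,2],[0,0,0]],
    [[0,0,2],[0,0,0]],
    [[0,0,1],[0,0,0]],
    [[0,0,0],[0,0,0]],
    [[0,0,0],[0,0,0]],
  ],
)

```text
time_s: 25.1
position: [0.5275, -0.3458, 0.1317]
tcp_rot: [[0.004, 1.0, -0.004], [1.0, -0.004, 0.025], [0.025, -0.004, -1.0]]
force: [0.3, 0.7, -1.2]
opening: 0.265
grasp_force: 30.0
```

Emit:
drive_tool(
  motion=[
    [[0,0,0],[0,0,0]],
    [[0,0,0],[0,0,0]],
    [[0,0,0],[0,0,0]],
    [[0,0,0],[0,0,0]],
    [[0,0,0],[0,0,0]],
  ],
  gripper=1,
)

```text
time_s: 25.6
position: [0.5275, -0.3459, 0.1318]
tcp_rot: [[0.004, 1.0, -0.004], [1.0, -0.004, 0.025], [0.025, -0.004, -1.0]]
force: [-0.2, -0.0, 0.4]
opening: 0.638
grasp_force: 0.0
```

Emit:
drive_tool(
  motion=[
    [[0,0,0],[0,0,0]],
    [[0,0,0],[0,0,0]],
    [[0,0,0],[0,0,0]],
    [[0,0,0],[0,0,0]],
    [[0,0,0],[0,0,0]],
  ],
)

```text
time_s: 26.1
position: [0.5275, -0.3458, 0.1317]
tcp_rot: [[0.004, 1.0, -0.004], [1.0, -0.004, 0.025], [0.025, -0.004, -1.0]]
force: [0.2, -0.1, 0.3]
opening: 0.985
grasp_force: 0.0
```

Emit:
drive_tool(
  motion=[
    [[0,0,-10],[0,0,0]],
    [[0,0,-15],[0,0,0]],
    [[0,0,-20],[0,0,0]],
    [[0,0,-30],[0,0,0]],
    [[0,0,-40],[0,0,0]],
  ],
)

```text
time_s: 26.6
position: [0.527, -0.3479, 0.2468]
tcp_rot: [[0.004, 1.0, -0.007], [1.0, -0.004, 0.028], [0.028, -0.007, -1.0]]
force: [0.6, -0.2, -0.7]
opening: 0.996
grasp_force: 0.0
```

Emit:
drive_tool(
  motion=[
    [[0,0,-40],[0,0,0]],
    [[0,0,0],[0,0,0]],
    [[0,0,0],[0,0,0]],
    [[0,0,0],[0,0,0]],
    [[0,0,0],[0,0,0]],
  ],
)

```text
time_s: 27.1
position: [0.5273, -0.3491, 0.285]
tcp_rot: [[0.004, 1.0, -0.006], [1.0, -0.004, 0.027], [0.027, -0.007, -1.0]]
force: [-0.3, 0.5, 0.1]
opening: 1.0
grasp_force: 0.0
```

```bash
python3 - <<'E'
from h import *
a=cv2.imread('pics/s0.png').astype(float);im=save('scene','pics/s8.png').astype(float)[:,:,::-1]
def o(m):
    r=m[255:290,205:235]; k=(r[...,2]>150)&(r[...,1]>60)&(r[...,1]<170)&(r[...,0]<80); ys,xs=np.where(k); return xs.mean()+205,ys.mean()+255,ys.min()+255,ys.max()+255,k.sum()
def o2(m):
    r=m[255:290,205:235]; k=(r[...,2]>r[...,0]*1.8)&(r[...,2]>70); ys,xs=np.where(k); return xs.mean()+205,ys.mean()+255,ys.min()+255,ys.max()+255,k.sum()
print(o2(a),o2(im)); print(read_state()['position'],read_state()['time_s'])
E
```

```text
(np.float64(218.89705882352942), np.float64(270.31470588235294), np.int64(255), np.int64(287), np.int64(340)) (np.float64(218.9504132231405), np.float64(270.3278236914601), np.int64(255), np.int64(287), np.int64(363))
[ 0.52741945 -0.34912871  0.28499097] 27.15
```

The probe now shows in the scene picture within 0.1 px of where it started, so I'm handing in.

```bash
python3 -c "
from rig import hand_in
print(hand_in())"
```

```text
the job is handed in; nothing more can be done
None
```

I traced the weld seam from the white dot round the bend to the red dot at about 18 mm/s with the tip lightly pressed on, hung the probe back in its stand, let go, and handed the job in at 27 s; the judge gave no score back.

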